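Unstack four lighting-data units into their holding cradles

TASK

The four finished units are stacked on the bench, waiting for their lid screws. Take the stack apart from the top down and put each unit straight into the holding cradle that fits its size, lying flat on the plate between the guides with its connectors out over the open end; set the units down, never drop or tip one. Leave the screw dish and the blue plug where they lie.

Things in the scene. Friction and masses are not known exactly. Their poses are not given: they have to be found in the camera images.
- splitter_mid (a point): Centre (half-way up) of the housing of the splitter, a flat-topped box 150 long (its x) x 62 wide (its y) x 46 high (its z): black, with vent slots; two connectors; bottom of the stack. Round steel connectors (16 in diameter, 18 long, half-way up) stick out of its +x end only, beyond the 150. The long sides are plain: grip it across the 62. Sizes in mm.
- merger_mid (a point): Centre (half-way up) of the housing of the merger, a flat-topped box 122 long (its x) x 54 wide (its y) x 44 high (its z): bare aluminium, with vent slots; two connectors; second from the bottom. Round steel connectors (16 in diameter, 18 long, half-way up) stick out of its +x end only, beyond the 122. The long sides are plain: grip it across the 54. Sizes in mm.
- booster_mid (a point): Centre (half-way up) of the housing of the booster, a flat-topped box 96 long (its x) x 47 wide (its y) x 44 high (its z): black; one connector; third from the bottom. Round steel connectors (16 in diameter, 18 long, half-way up) stick out of its +x end only, beyond the 96. The long sides are plain: grip it across the 47. Sizes in mm.
- adapter_mid (a point): Centre (half-way up) of the housing of the adapter, a flat-topped box 70 long (its x) x 40 wide (its y) x 42 high (its z): grey plastic with a small window on top; one connector; top of the stack. Round steel connectors (16 in diameter, 18 long, half-way up) stick out of its +x end only, beyond the 70. The long sides are plain: grip it across the 40. Sizes in mm.
- cradle_splitter_seat (a point): Fixed cradle of the splitter: centre of its plate's top face (6 above the bench), on which the unit's underside rests. Pocket 164 (x) x 76 (y), 7 play each side. Black corner guides 10 high cover only 9 of the long sides at each end: room for fingers beside the middle. The -x end has a stop 26 high; the +x end is open for the connectors: unit's +x along cradle's +x. Sizes in mm.
- cradle_merger_seat (a point): Fixed cradle of the merger: centre of its plate's top face (6 above the bench), on which the unit's underside rests. Pocket 136 (x) x 68 (y), 7 play each side. Black corner guides 10 high cover only 9 of the long sides at each end: room for fingers beside the middle. The -x end has a stop 26 high; the +x end is open for the connectors: unit's +x along cradle's +x. Sizes in mm.
- cradle_booster_seat (a point): Fixed cradle of the booster: centre of its plate's top face (6 above the bench), on which the unit's underside rests. Pocket 110 (x) x 61 (y), 7 play each side. Black corner guides 10 high cover only 9 of the long sides at each end: room for fingers beside the middle. The -x end has a stop 26 high; the +x end is open for the connectors: unit's +x along cradle's +x. Sizes in mm.
- cradle_adapter_seat (a point): Fixed cradle of the adapter: centre of its plate's top face (6 above the bench), on which the unit's underside rests. Pocket 84 (x) x 54 (y), 7 play each side. Black corner guides 10 high cover only 9 of the long sides at each end: room for fingers beside the middle. The -x end has a stop 26 high; the +x end is open for the connectors: unit's +x along cradle's +x. Sizes in mm.
- screw_dish: Round steel dish of screws, 64 in diameter, 20 high, loose on the bench behind the stop of the splitter's cradle, 130 to 140 from that cradle's centre; origin at the centre of its underside. Not to be moved. Sizes in mm.
- cable_plug: Blue cable plug lying on the bench, 22 wide, 50 long (its y), 22 high, loose, 95 to 105 from the centre of the adapter's cradle, off its open end; origin at the centre of its underside. Not to be moved. Sizes in mm.
Things that resemble listed ones, but are neither listed nor needed, are in the scene too. What is shaped like the part that bears splitter_mid but brown or green is not meant.

How it is judged (in metres and radians):
On the way, in this order (a step that is already met when the one before it is completed fails the run):
1. the adapter lies flat in its own cradle (horizontal distance between adapter_mid and cradle_adapter_seat below 0.013 m and z of adapter_mid in the frame of cradle_adapter_seat between 0.017 and 0.025 m and angle between adapter_mid's own z axis and vertical below 0.06 rad and angle between the x axis of adapter_mid and the x axis of cradle_adapter_seat, either way round below 0.25 rad), for 0.2 s.
2. the booster lies flat in its own cradle (horizontal distance between booster_mid and cradle_booster_seat below 0.013 m and z of booster_mid in the frame of cradle_booster_seat between 0.018 and 0.026 m and angle between booster_mid's own z axis and vertical below 0.06 rad and angle between the x axis of booster_mid and the x axis of cradle_booster_seat, either way round below 0.25 rad), for 0.2 s.
3. the merger lies flat in its own cradle (horizontal distance between merger_mid and cradle_merger_seat below 0.013 m and z of merger_mid in the frame of cradle_merger_seat between 0.018 and 0.026 m and angle between merger_mid's own z axis and vertical below 0.06 rad and angle between the x axis of merger_mid and the x axis of cradle_merger_seat, either way round below 0.25 rad), for 0.2 s.
4. the splitter lies flat in its own cradle (horizontal distance between splitter_mid and cradle_splitter_seat below 0.013 m and z of splitter_mid in the frame of cradle_splitter_seat between 0.019 and 0.027 m and angle between splitter_mid's own z axis and vertical below 0.06 rad and angle between the x axis of splitter_mid and the x axis of cradle_splitter_seat, either way round below 0.25 rad), for 0.2 s.
At the end, for the whole second after the job is handed in: All four units lie in their own cradles, released and at rest: housing centre within 13 mm of the seat's centre in plan, underside within 4 mm of the plate, upright within 0.06 rad, long axis within 0.25 rad of the cradle's (all of step 1 and all of step 2 and all of step 3 and all of step 4 and linear speed of each of splitter, merger, booster, adapter below 0.02 m/s and angular speed of each of splitter, merger, booster, adapter below 0.2 rad/s); the robot touches nothing.
It fails at once if a unit is tipped by more than 0.4 rad (angle between any of splitter_mid, merger_mid, booster_mid, adapter_mid's own z axis and vertical above 0.4 rad).
It fails at once if a unit is dropped: it falls freely, touching nothing, faster than 0.5 m/s (a fall of about 13 mm) ((contact force between splitter and anything else below 0.02 N and linear speed of splitter above 0.5 m/s) or (contact force between merger and anything else below 0.02 N and linear speed of merger above 0.5 m/s) or (contact force between booster and anything else below 0.02 N and linear speed of booster above 0.5 m/s) or (contact force between adapter and anything else below 0.02 N and linear speed of adapter above 0.5 m/s)).
It fails at once if the screw dish or the blue plug is moved by more than 15 mm (distance of any of screw_dish, cable_plug from where it was at the start of the episode above 0.015 m).
It also fails if it takes over 128 s, if anything falls off the work surface, if the arm or the gripper's body presses on something with over 40 N, if the wrist force passes 120 N, or if a joint passes its speed limit or range.

ROBOT

A 6-joint arm with a two-finger parallel gripper is mounted at the origin on the work surface. World frame = base frame: x ahead of the robot, y to its left, z up, the work surface at z = 0. Lengths are in m, angles in degrees, forces in N, time in s.
With the tool pointing down it reaches from about 0.3 to 0.75 m from the base axis. Payload 8.5 kg.
Tool frame: the origin (TCP) lies on the centre line of the jaws, within the pads' length; the fingertips stand 19 mm ahead of it and the grasp point (between the pads) is the TCP (env.tcp_to_tips is the z of the fingertips in the tool frame, in m); z points along the fingers, y is the line along which they close (so a half turn about z gives the same grasp; the last joint's range is limited). The gripper opens to 85 mm and grips with 20 to 120 N. Pads are 22 mm wide; open, the fingers measure 114 mm over their backs; the gripper's body (76 mm by 85 mm) begins 54 mm behind the grasp point. The pads swing forward as they close: fully open they stand 13 mm farther back than shut.
Start: joints at [-75.991, 21.807, 74.336, -0, 83.858, -12.336], TCP at [0.244, -0.493, 0.25] pointing down, gripper open.
Joint ranges: [-178.18, 178.18], [-50.72, 133.34], [12.68, 142.11], [-81.47, 261.47], [9.98, 163.14], [-165.26, 165.26]. Speed limits (degrees/s): [136.94, 136.94, 180, 180, 180, 180].

INTERFACE

Orientations are given as a 3x3 rotation matrix whose columns are the frame's x, y, z axes.
In Python, from rig import env gives the robot as it stands.
- The arm moves only by the tool servo_tool, never from a script. Its argument "steps" is a list of rows, each an object of numbers: "tx", "ty", "tz": the shift along the world's x, y, z in cm; "yaw": the turn about the world's z in degrees; "claw": the finger opening in cm, from 0 to 8.54. In form: [{"tx": .., "ty": .., "tz": .., "yaw": .., "claw": ..}, ...]. A call has 1 to 20 rows; each row shifts and turns the commanded pose from where the row before left it; what a row does not reach is not made up. A row lasts 1/10 s, in which the tool goes at most 50 mm and 8.59 degrees, less where a joint would pass 70% of its speed; a pose out of reach is approached as far as the arm can. A call with a gripper value outside its range is refused whole. The fingers move at their own pace and stop on an object; "newtons" is the grip in N (left out, the last holds). Time passes only in rows, so rows that do not move let the fingers close. It gives the time, the measured TCP pose, the force, the opening and the grip force at its end, in the units of the state.
- env.observe(): the state, without advancing time (a new reading comes with each control period).
- env.get_image(name): name is "scene" or "top" or "wrist"; returns (picture, depth): 384x512x3 uint8, red, green, blue; 384x512 float32, m along the optical axis (not along the pixel's ray), 0 where there is no reading.
- env.camera_model(name): a dict with "fovy" (degrees; the focal length in pixels is half the picture's height over the tangent of half this angle, whatever the lens; pixels are square), "cx", "cy" (the principal point, pixels), "T" (4x4, takes a point from camera to world coordinates). Camera axes: x right, y down, z forward; pixel columns grow to the right and rows downward; lengths in m; the calibration is good to about 2 mm. A picture is of the moment at which its call begins: read the wrist's pose just before it. camera_model takes no time and is no camera call; for the wrist camera it gives the pose at the moment of the call.
- env.close_job(): hands the job in; it is judged then, once.
The state is a dict: "time_s": time; "q": joint angles; "qvel": joint speeds; "joint_efforts": joint torques, N m; "position": TCP position; "tool_rot": TCP orientation; "ft_force": force on the tool from outside, world axes, zero at the start; "wrist_torque": the same for the moment, N m; "grip_width": finger opening in m; "gripper_force": force on a finger pad.
Only numpy, scipy, OpenCV 4.12 (cv2) and the standard library are available. Lean on these libraries where they do the work, as an engineer would, in place of code of your own. Each camera call takes 0.05 s, during which the arm holds its last target. There are 200 camera calls.

## Working session

There is one attempt and no reset: what is moved stays moved. The work goes in short steps, Python scripts to look and compute and a tool call to move; the robot and the scene stay as the last step left them, time stands still between calls to the robot, and variables do not carry over. Pictures are saved under pics/ and viewed, at most 14 in all, crops included, and the job is handed in when it is done.

Besides the shell and the picture viewer there is one more tool, called after "Emit:" as name(argument=value, ...), one argument or row to a line, values as JSON. servo_tool: Moves the arm, as the interface text tells. Its arguments: {"type":"object","properties":{"steps":{"type":"array"},"newtons":{"type":"number"}},"required":["steps"]}

```bash
mkdir -p pics; ls; cat > h.py <<'E'
import numpy as np, cv2
from rig import env
def cap(n):
    m=env.camera_model(n); im,d=env.get_image(n); return im,d,m
def K(m): return 192/np.tan(np.radians(m['fovy']/2))
def pts(d,m):
    f=K(m); v,u=np.mgrid[0:d.shape[0],0:d.shape[1]]
    P=np.stack([(u-m['cx'])/f*d,(v-m['cy'])/f*d,d],-1)
    return P@m['T'][:3,:3].T+m['T'][:3,3]
def ray(u,v,z,m):
    r=m['T'][:3,:3]@np.array([(u-m['cx'])/K(m),(v-m['cy'])/K(m),1]); o=m['T'][:3,3]
    return o+r*(z-o[2])/r[2]
def save(n,im): cv2.imwrite('pics/'+n+'.png',im[:,:,::-1])
E
python3 - <<'E'
from h import *
for n in('scene','top'):
    im,d,m=cap(n); save(n+'0',im); np.savez(n+'0.npz',im=im,d=d,P=pts(d,m)); print(n,m['fovy'],m['cx'],m['cy'],m['T'].round(3).tolist(),(d==0).mean())
s=env.observe(); print(s['position'],s['tool_rot'],env.tcp_to_tips)
E
```

```text
pics
scene 57.90308065171958 256.1628238139986 190.00349335990305 [[-0.832, 0.419, -0.364, 0.821], [0.555, 0.61, -0.566, 0.548], [-0.015, -0.673, -0.74, 0.851], [0.0, 0.0, 0.0, 1.0]] 0.0040283203125
top 46.92802407932364 253.36801556181004 185.12831319019335 [[0.012, -0.991, 0.132, 0.292], [-1.0, -0.01, 0.021, -0.011], [-0.019, -0.132, -0.991, 1.318], [0.0, 0.0, 0.0, 1.0]] 0.004201253255208333
[ 0.24399138 -0.49265402  0.2497714 ] [[ 8.96155426e-01  4.43740151e-01 -3.61400958e-04]
 [ 4.43740234e-01 -8.96154562e-01  1.26740627e-03]
 [ 2.38527933e-04 -1.29616115e-03 -9.99999132e-01]] 0.019
```

View pics/scene0.png

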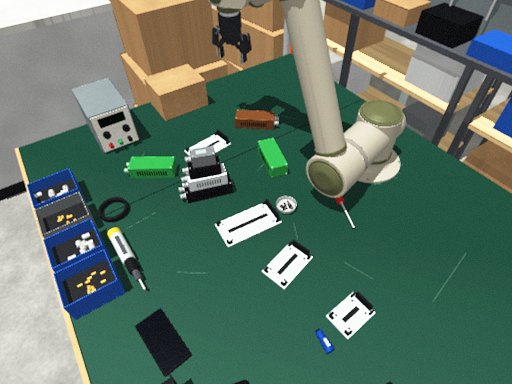

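View pics/top0.png

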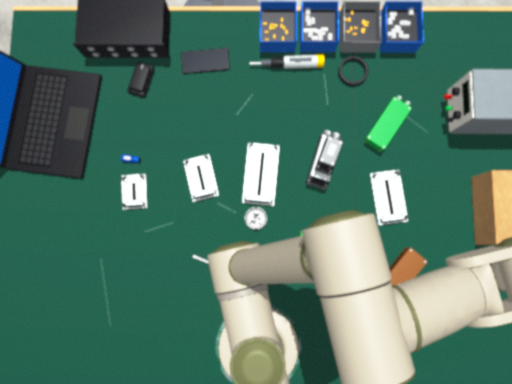

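```bash
python3 - <<'E'
from h import *
T=np.load('top0.npz'); S=np.load('scene0.npz'); m=env.camera_model('top')
im=T['im']; P=T['P']
w=((im.min(2)>170)&(abs(P[...,2]-.006)<.012)).astype(np.uint8)
w=cv2.morphologyEx(w,cv2.MORPH_CLOSE,np.ones((9,9)))
for c in cv2.findContours(w,0,2)[0]:
    if cv2.contourArea(c)<300: continue
    q=np.array([ray(u,v,.006,m)[:2] for u,v in c[:,0]],np.float32)
    (x,y),sz,a=cv2.minAreaRect(q); print('plate',cv2.boundingRect(c),round(x,4),round(y,4),np.round(sz,3),round(a,1))
for nm,D in(('top',T),('scene',S)):
    P=D['P']; r=(abs(P[...,0]-.47)<.12)&(abs(P[...,1]+.16)<.12)
    for z,n in((.046,'spl'),(.09,'mer'),(.134,'boo'),(.176,'ada')):
        k=r&(abs(P[...,2]-z)<.007)
        if k.sum()<10: print(nm,n,k.sum());continue
        q=P[k][:,:2].astype(np.float32);(x,y),sz,a=cv2.minAreaRect(q)
        print(nm,n,k.sum(),round(x,4),round(y,4),np.round(sz,3),round(a,1),P[k][:,2].mean().round(4))
a=cv2.resize(T['im'][110:230,100:420],None,fx=2.5,fy=2.5,interpolation=2)
b=cv2.resize(S['im'][110:350,120:390],None,fx=2.2,fy=2.2,interpolation=2)
save('ct',a);save('cs',b)
E
```

```text
plate (219, 328, 12, 48) -0.0133 0.0927 [0.129 0.031] 1.3
plate (273, 312, 24, 63) 0.0175 -0.0844 [0.175 0.043] 14.1
plate (121, 174, 26, 35) 0.4456 0.3759 [0.102 0.076] 3.5
plate (370, 170, 38, 55) 0.4359 -0.3857 [0.156 0.09 ] 8.1
plate (184, 154, 35, 48) 0.4885 0.1753 [0.131 0.083] 14.5
plate (242, 143, 38, 86) 0.4658 -0.0016 [0.098 0.258] 85.0
top spl 173 0.5217 -0.1853 [0.062 0.124] 73.4 0.0458
top mer 193 0.5294 -0.1868 [0.053 0.113] 73.0 0.0901
top boo 145 0.5367 -0.1915 [0.047 0.098] 70.9 0.1336
top ada 413 0.5357 -0.1894 [0.04  0.073] 69.2 0.176
scene spl 179 0.5196 -0.1568 [0.135 0.052] 6.9 0.0454
scene mer 207 0.5341 -0.1783 [0.056 0.122] 78.0 0.0893
scene boo 178 0.5368 -0.1854 [0.048 0.098] 71.8 0.1334
scene ada 249 0.536 -0.1846 [0.044 0.072] 69.6 0.1747
```

View pics/ct.png

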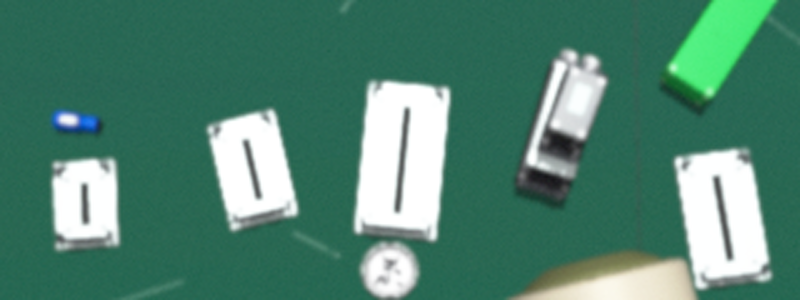

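View pics/cs.png

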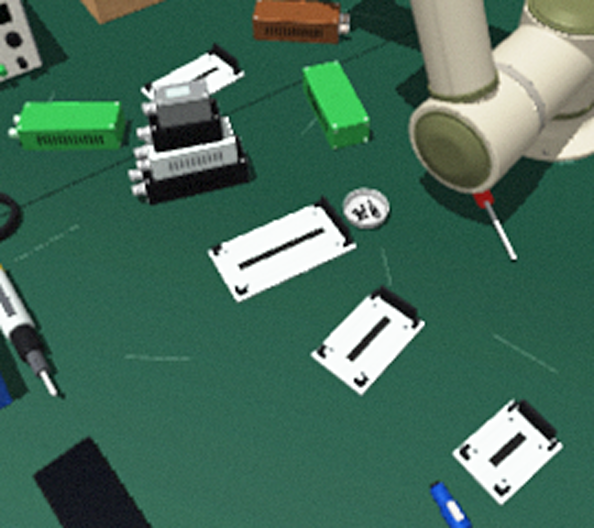

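Stack at top-image (325,160): grey adapter on black booster, aluminium merger and black splitter, all connectors toward +x. Look-alikes are the green boxes (388,124) in top and (272,157) in scene, and the brown one at (407,266). None of these is in the stack, so I ignore them. Cradles: adapter (134,191), booster (200,177), splitter (261,174, dish behind it at 256,217), merger (389,196). All stops are on the robot side. The close crop confirms the choice.

Emit:
servo_tool(
  steps=[
    {"tx":2.5,"ty":2.6,"tz":1,"yaw":-4,"claw":8.5},
    {"tx":2.5,"ty":2.6,"tz":1,"yaw":-4},
    {"tx":2.5,"ty":2.6,"tz":1,"yaw":-4},
    {"tx":2.5,"ty":2.6,"tz":1,"yaw":-4},
    {"tx":2.5,"ty":2.6,"tz":1,"yaw":-4},
    {"tx":2.5,"ty":2.6,"tz":1,"yaw":-4},
    {"tx":2.5,"ty":2.6,"tz":1,"yaw":-4},
    {"tx":2.5,"ty":2.6,"tz":1,"yaw":-4},
    {"tx":2.5,"ty":2.6,"tz":0,"yaw":-4},
    {"tx":2.5,"ty":2.6,"tz":0,"yaw":-4},
    {"tx":2.2,"ty":2.2,"tz":0,"yaw":-4},
    {"tx":2,"ty":2,"tz":0,"yaw":-3},
    {"tz":0},
  ],
  newtons=40,
)

```text
invalid input at $.steps[1]: expected keys tx, ty, tz, yaw, claw
```

```bash
python3 - <<'E'
from h import *
s=env.observe(); print(s['position'].round(4),s['tool_rot'].round(3).tolist(),s['q'])
im,d,m=cap('wrist'); save('w1',im); print(m['fovy'],m['cx'],m['cy'],m['T'].round(3).tolist())
P=pts(d,m); 
for z,n in((.046,'spl'),(.09,'mer'),(.134,'boo'),(.176,'ada')):
    k=(abs(P[...,2]-z)<.007)&(abs(P[...,0]-.53)<.12)&(abs(P[...,1]+.18)<.09)
    if k.sum()<10: continue
    q=P[k][:,:2].astype(np.float32);(x,y),sz,a=cv2.minAreaRect(q)
    print(n,k.sum(),round(x,4),round(y,4),np.round(sz,3),round(a,1),P[k][:,2].mean().round(4))
im,d,m=cap('top'); save('t1',im); np.savez('t1.npz',im=im,d=d)
E
```

```text
[ 0.244  -0.4927  0.2498] [[0.896, 0.444, -0.0], [0.444, -0.896, 0.001], [0.0, -0.001, -1.0]] [-7.59924824e+01  2.18382463e+01  7.43789903e+01 -2.52863274e-03
  8.38582332e+01 -1.23349873e+01]
64.27008081119281 255.5317686633072 186.4140605672713 [[0.445, -0.851, -0.28, 0.316], [-0.896, -0.423, -0.137, -0.458], [-0.002, 0.312, -0.95, 0.373], [0.0, 0.0, 0.0, 1.0]]
```

View pics/w1.png

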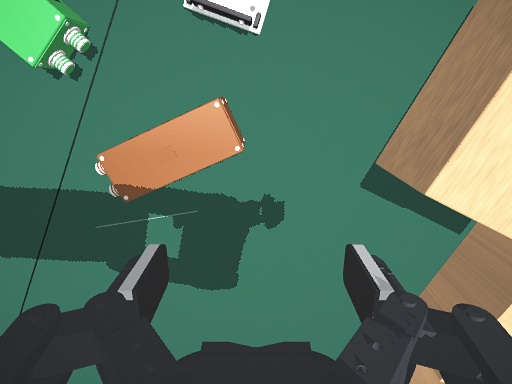

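The move was refused because every row needs all five keys. The wrist view still shows the brown decoy at (170,150) and the green one at (45,30).

Emit:
servo_tool(
  steps=[
    {"tx":2.5,"ty":2.6,"tz":1,"yaw":-4,"claw":8.5},
    {"tx":2.5,"ty":2.6,"tz":1,"yaw":-4,"claw":8.5},
    {"tx":2.5,"ty":2.6,"tz":1,"yaw":-4,"claw":8.5},
    {"tx":2.5,"ty":2.6,"tz":1,"yaw":-4,"claw":8.5},
    {"tx":2.5,"ty":2.6,"tz":1,"yaw":-4,"claw":8.5},
    {"tx":2.5,"ty":2.6,"tz":1,"yaw":-4,"claw":8.5},
    {"tx":2.5,"ty":2.6,"tz":1,"yaw":-4,"claw":8.5},
    {"tx":2.5,"ty":2.6,"tz":1,"yaw":-4,"claw":8.5},
    {"tx":2.5,"ty":2.6,"tz":0,"yaw":-4,"claw":8.5},
    {"tx":2.5,"ty":2.6,"tz":0,"yaw":-4,"claw":8.5},
    {"tx":2.2,"ty":2.2,"tz":0,"yaw":-4,"claw":8.5},
    {"tx":2,"ty":2,"tz":0,"yaw":-3,"claw":8.5},
    {"tx":0,"ty":0,"tz":0,"yaw":0,"claw":8.5},
    {"tx":0,"ty":0,"tz":0,"yaw":0,"claw":8.5},
  ],
  newtons=40,
)

```text
time_s: 1.6
position: [0.5361, -0.1907, 0.33]
tool_rot: [[0.936, -0.351, -0.001], [-0.351, -0.936, 0.0], [-0.001, 0.0, -1.0]]
ft_force: [-0.7, 0.5, -0.1]
grip_width: 0.0852
gripper_force: 0.0
```

```bash
cat >> h.py <<'E'
def look(tag):
    s=env.observe(); R=s['tool_rot']; print(s['time_s'],s['position'].round(4),'yaw',np.degrees(np.arctan2(R[1,0],R[0,0])).round(1),'q6',s['q'][5].round(1),'w',s['grip_width'].round(4))
    im,d,m=cap('wrist'); save(tag,im); np.savez(tag+'.npz',im=im,d=d,P=pts(d,m),T=m['T']); return im,d,m
def tops(d,m,c,r=.11):
    P=pts(d,m)
    for z,n in((.046,'spl'),(.09,'mer'),(.134,'boo'),(.176,'ada')):
        k=(abs(P[...,2]-z)<.005)&(np.hypot(P[...,0]-c[0],P[...,1]-c[1])<r)
        k=cv2.morphologyEx(k.astype(np.uint8),cv2.MORPH_OPEN,np.ones((7,7)))>0
        if k.sum()<50: continue
        (x,y),sz,a=cv2.minAreaRect(P[k][:,:2].astype(np.float32))
        print(n,k.sum(),round(x,4),round(y,4),np.round(sz,3),round(a,1),P[k][:,2].mean().round(4))
E
python3 - <<'E'
from h import *
im,d,m=look('w2'); tops(d,m,(.53,-.185))
E
```

```text
Traceback (most recent call last):
  File "h.py", line 15, in look
    s=env.observe(); R=s['tool_rot']; print(s['time_s'],s['position'].round(4),'yaw',np.degrees(np.arctan2(R[1,0],R[0,0])).round(1),'q6',s['q'][5].round(1),'w',s['grip_width'].round(4))
                                                                                                                                                                ^^^^^^^^^^^^^^^^^^^^^
AttributeError: 'float' object has no attribute 'round'
```

```bash
sed -i "s/s\['grip_width'\].round(4)/s['grip_width']/" h.py
python3 - <<'E'
from h import *
im,d,m=look('w2'); tops(d,m,(.53,-.185))
E
```

```text
1.6 [ 0.5361 -0.1907  0.33  ] yaw -20.6 q6 79.1 w 0.08516412456120807
spl 56 0.6056 -0.2069 [0.008 0.009] 69.5 0.0457
mer 192 0.5905 -0.2032 [0.054 0.011] 72.3 0.0894
boo 370 0.5775 -0.2028 [0.046 0.015] 69.6 0.1335
ada 2995 0.5374 -0.1872 [0.04  0.072] 69.6 0.1757
```

View pics/w2.png

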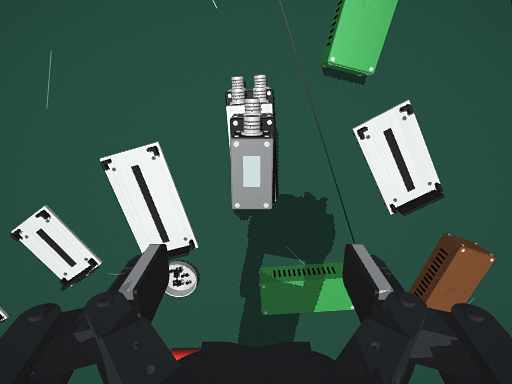

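The wrist view shows the adapter at (250,173), connectors up the image, with the booster, merger and splitter ends below it. Descend and grip.

Emit:
servo_tool(
  steps=[
    {"tx":0.1,"ty":0.3,"tz":-4,"yaw":0,"claw":8.5},
    {"tx":0,"ty":0.05,"tz":-4,"yaw":0,"claw":8.5},
    {"tx":0,"ty":0,"tz":-4,"yaw":0,"claw":8.5},
    {"tx":0,"ty":0,"tz":-3,"yaw":0,"claw":8.5},
    {"tx":0,"ty":0,"tz":-1.5,"yaw":0,"claw":8.5},
    {"tx":0,"ty":0,"tz":-0.5,"yaw":0,"claw":7},
    {"tx":0,"ty":0,"tz":0,"yaw":0,"claw":6},
    {"tx":0,"ty":0,"tz":0,"yaw":0,"claw":5},
    {"tx":0,"ty":0,"tz":0,"yaw":0,"claw":4.5},
    {"tx":0,"ty":0,"tz":0,"yaw":0,"claw":3.5},
    {"tx":0,"ty":0,"tz":0,"yaw":0,"claw":3.5},
    {"tx":0,"ty":0,"tz":0,"yaw":0,"claw":3.5},
    {"tx":0,"ty":0,"tz":0,"yaw":0,"claw":3.5},
  ],
  newtons=50,
)

```text
time_s: 2.95
position: [0.5375, -0.1875, 0.1615]
tool_rot: [[0.936, -0.353, 0.002], [-0.353, -0.936, -0.001], [0.002, 0.0, -1.0]]
ft_force: [0.1, 2.0, 5.5]
grip_width: 0.0397
gripper_force: 51.3
```

```bash
cat >> h.py <<'E'
def plates(im,d,m,minA=900):
    P=pts(d,m)
    w=((im.min(2)>140)&(abs(P[...,2]-.006)<.006)).astype(np.uint8)
    w=cv2.morphologyEx(w,cv2.MORPH_OPEN,np.ones((3,3)))
    for c in cv2.findContours(w,0,2)[0]:
        if cv2.contourArea(c)<minA: continue
        h=cv2.convexHull(c); f=np.zeros_like(w); cv2.fillConvexPoly(f,h,1)
        q=np.array([ray(u,v,.006,m)[:2] for u,v in h[:,0]],np.float32)
        (x,y),sz,a=cv2.minAreaRect(q); print('plate px',cv2.boundingRect(c),round(x,4),round(y,4),np.round(sz,3),round(a,1))
        f=cv2.erode(f,np.ones((5,5)))
        k=((im.max(2)<90)&(f>0)).astype(np.uint8)
        for b in cv2.findContours(k,0,2)[0]:
            if cv2.contourArea(b)<25: continue
            q=np.array([ray(u,v,.006,m)[:2] for u,v in b[:,0]],np.float32)
            (x,y),sz,a=cv2.minAreaRect(q); print('   dark',round(x,4),round(y,4),np.round(sz,3),round(a,1))
E
python3 - <<'E'
from h import *
D=np.load('w2.npz'); m=env.camera_model('wrist'); m['T']=D['T']
plates(D['im'],D['d'],m)
E
```

```text
plate px (18, 215, 76, 65) 0.4927 0.1784 [0.118 0.078] 15.0
   dark 0.4882 0.1784 [0.079 0.011] 14.0
plate px (106, 146, 89, 106) 0.5064 -0.0033 [0.093 0.173] 85.2
   dark 0.502 -0.0023 [0.011 0.133] 85.2
plate px (353, 101, 86, 107) 0.4409 -0.3824 [0.146 0.086] 8.1
   dark 0.4358 -0.3835 [0.105 0.011] 8.1
   dark 0.4959 -0.343 [0.015 0.014] 10.7
   dark 0.5048 -0.4073 [0.015 0.013] 10.6
```

Gripped at width 39.7 mm. The slots are (pocket − 31 mm) long, so I take them as centred on the seats. Lift and carry to the adapter cradle.

Emit:
servo_tool(
  steps=[
    {"tx":0,"ty":0,"tz":0.5,"yaw":0,"claw":3.5},
    {"tx":0,"ty":0,"tz":1.5,"yaw":0,"claw":3.5},
    {"tx":0,"ty":0,"tz":3,"yaw":0,"claw":3.5},
    {"tx":0,"ty":1,"tz":3,"yaw":0,"claw":3.5},
    {"tx":-0.5,"ty":2,"tz":3,"yaw":1,"claw":3.5},
    {"tx":-1,"ty":4,"tz":2,"yaw":2,"claw":3.5},
    {"tx":-1,"ty":4.5,"tz":1,"yaw":2,"claw":3.5},
    {"tx":-1,"ty":4.5,"tz":0,"yaw":2,"claw":3.5},
    {"tx":-1,"ty":4.5,"tz":0,"yaw":2,"claw":3.5},
    {"tx":-1,"ty":4.5,"tz":0,"yaw":2,"claw":3.5},
    {"tx":-1,"ty":4.5,"tz":0,"yaw":2,"claw":3.5},
    {"tx":-1,"ty":4.5,"tz":0,"yaw":2,"claw":3.5},
    {"tx":-1,"ty":4.5,"tz":0,"yaw":2,"claw":3.5},
    {"tx":-1,"ty":4.5,"tz":0,"yaw":2,"claw":3.5},
    {"tx":-1,"ty":4.5,"tz":0,"yaw":2,"claw":3.5},
    {"tx":-1,"ty":4.5,"tz":0,"yaw":2,"claw":3.5},
    {"tx":-1,"ty":3,"tz":0,"yaw":2,"claw":3.5},
    {"tx":-0.7,"ty":1.5,"tz":0,"yaw":1,"claw":3.5},
    {"tx":0,"ty":0,"tz":0,"yaw":0,"claw":3.5},
    {"tx":0,"ty":0,"tz":0,"yaw":0,"claw":3.5},
  ],
  newtons=50,
)

```text
time_s: 4.95
position: [0.405, 0.3774, 0.3002]
tool_rot: [[0.996, 0.093, -0.0], [0.093, -0.996, -0.001], [-0.0, 0.001, -1.0]]
ft_force: [-0.3, -0.5, -0.8]
grip_width: 0.0396
gripper_force: 50.8
```

```bash
python3 - <<'E'
from h import *
im,d,m=look('w3'); plates(im,d,m)
P=pts(d,m); p=env.observe()['position']; z0=p[2]+.0145
k=(abs(P[...,2]-z0)<.006)&(np.hypot(P[...,0]-p[0],P[...,1]-p[1])<.06)
k=cv2.morphologyEx(k.astype(np.uint8),cv2.MORPH_OPEN,np.ones((7,7)))>0
print('held',cv2.minAreaRect(P[k][:,:2].astype(np.float32)),P[k][:,2].mean())
E
```

```text
4.95 [0.405  0.3774 0.3002] yaw 5.4 q6 115.4 w 0.039576148308215923
plate px (231, 77, 55, 72) 0.4496 0.3786 [0.092 0.071] 4.8
   dark 0.4452 0.3774 [0.052 0.01 ] 5.3
   dark 0.4866 0.3559 [0.014 0.012] 6.9
   dark 0.4824 0.407 [0.012 0.013] 5.4
plate px (381, 41, 63, 104) 0.4927 0.1794 [0.119 0.078] 14.6
   dark 0.4889 0.1778 [0.079 0.011] 14.3
   dark 0.5334 0.2175 [0.013 0.016] 16.1
   dark 0.5476 0.1628 [0.014 0.012] 16.1
held ((0.40723395347595215, 0.37716203927993774), (0.0693684071302414, 0.05660596489906311), 5.95065975189209) 0.3145255526855146
```

View pics/w3.png

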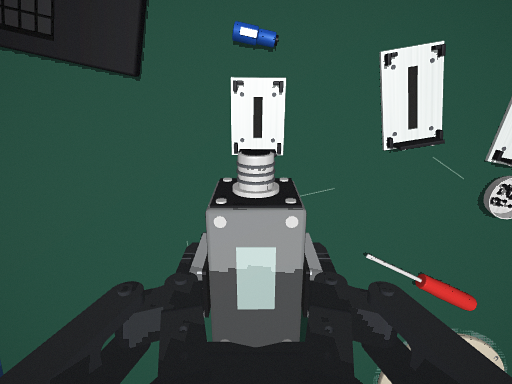

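Adapter is held square at (255,270). Its cradle is at (258,115), and the blue plug at (255,37) is clear. Set it down.

Emit:
servo_tool(
  steps=[
    {"tx":1.5,"ty":0,"tz":-1,"yaw":0,"claw":3.5},
    {"tx":2.4,"ty":0,"tz":-2,"yaw":0,"claw":3.5},
    {"tx":0,"ty":0,"tz":-4,"yaw":0,"claw":3.5},
    {"tx":0,"ty":0,"tz":-4,"yaw":0,"claw":3.5},
    {"tx":0,"ty":0,"tz":-4,"yaw":0,"claw":3.5},
    {"tx":0,"ty":0,"tz":-4,"yaw":0,"claw":3.5},
    {"tx":0,"ty":0,"tz":-3,"yaw":0,"claw":3.5},
    {"tx":0,"ty":0,"tz":-2,"yaw":0,"claw":3.5},
    {"tx":0,"ty":0,"tz":-1,"yaw":0,"claw":3.5},
    {"tx":0,"ty":0,"tz":-0.7,"yaw":0,"claw":3.5},
    {"tx":0,"ty":0,"tz":-0.4,"yaw":0,"claw":3.5},
    {"tx":0,"ty":0,"tz":-0.3,"yaw":0,"claw":3.5},
    {"tx":0,"ty":0,"tz":-0.2,"yaw":0,"claw":3.5},
    {"tx":0,"ty":0,"tz":0,"yaw":0,"claw":3.5},
    {"tx":0,"ty":0,"tz":0,"yaw":0,"claw":3.5},
  ],
  newtons=50,
)

```text
time_s: 6.5
position: [0.4442, 0.3778, 0.0347]
tool_rot: [[0.996, 0.093, 0.001], [0.093, -0.996, 0.0], [0.001, -0.0, -1.0]]
ft_force: [0.6, 0.0, -1.5]
grip_width: 0.0393
gripper_force: 50.8
```

Emit:
servo_tool(
  steps=[
    {"tx":0,"ty":0,"tz":-0.1,"yaw":0,"claw":3.5},
    {"tx":0,"ty":0,"tz":0,"yaw":0,"claw":3.9},
    {"tx":0,"ty":0,"tz":0,"yaw":0,"claw":4.2},
    {"tx":0,"ty":0,"tz":0,"yaw":0,"claw":5},
    {"tx":0,"ty":0,"tz":0,"yaw":0,"claw":6},
    {"tx":0,"ty":0,"tz":0,"yaw":0,"claw":6},
    {"tx":0,"ty":0,"tz":0,"yaw":0,"claw":6},
    {"tx":0,"ty":0,"tz":1.5,"yaw":0,"claw":6},
    {"tx":0,"ty":0,"tz":4,"yaw":0,"claw":6},
    {"tx":0,"ty":0,"tz":4.5,"yaw":0,"claw":6},
    {"tx":0,"ty":0,"tz":4.5,"yaw":0,"claw":8.5},
    {"tx":0,"ty":0,"tz":4.5,"yaw":0,"claw":8.5},
    {"tx":-2,"ty":0,"tz":4,"yaw":0,"claw":8.5},
    {"tx":-2,"ty":0,"tz":3,"yaw":0,"claw":8.5},
    {"tx":0,"ty":0,"tz":0,"yaw":0,"claw":8.5},
    {"tx":0,"ty":0,"tz":0,"yaw":0,"claw":8.5},
  ],
  newtons=50,
)

```text
time_s: 8.1
position: [0.4039, 0.3776, 0.2935]
tool_rot: [[0.996, 0.094, 0.001], [0.094, -0.996, 0.0], [0.001, -0.0, -1.0]]
ft_force: [1.2, 0.1, -0.4]
grip_width: 0.085
gripper_force: 0.0
```

```bash
cat >> h.py <<'E'
def placed(d,m,c,z,r=.09):
    P=pts(d,m); k=(abs(P[...,2]-z)<.008)&(np.hypot(P[...,0]-c[0],P[...,1]-c[1])<r)
    k=cv2.morphologyEx(k.astype(np.uint8),cv2.MORPH_OPEN,np.ones((7,7)))>0
    print('placed',np.round(np.concatenate([np.ravel(v) for v in cv2.minAreaRect(P[k][:,:2].astype(np.float32))]),4),P[k][:,2].mean(),P[k][:,2].std(),k.sum())
E
python3 - <<'E'
from h import *
im,d,m=look('w4'); placed(d,m,(.445,.3775),.048)
E
```

```text
8.1 [0.4039 0.3776 0.2935] yaw 5.4 q6 115.4 w 0.08499838314565696
placed [0.444  0.3776 0.0719 0.0399 5.8658] 0.04760814446352428 0.0010951580748089554 2028
```

View pics/w4.png

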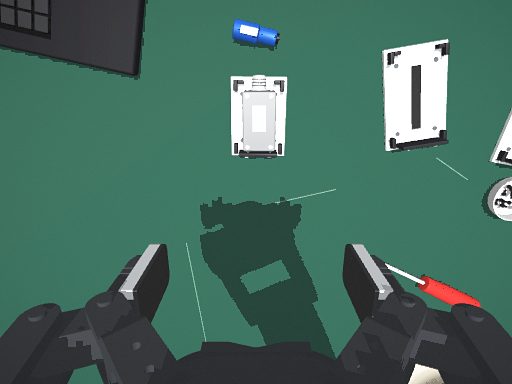

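The adapter lies flat in its cradle at (258,118), with centre (0.444, 0.378). Back over the stack for the booster.

Emit:
servo_tool(
  steps=[
    {"tx":0.4,"ty":-1.5,"tz":0,"yaw":0,"claw":8.5},
    {"tx":0.8,"ty":-3.5,"tz":0,"yaw":-1.5,"claw":8.5},
    {"tx":0.9,"ty":-4.5,"tz":0,"yaw":-2,"claw":8.5},
    {"tx":0.9,"ty":-4.5,"tz":0,"yaw":-2,"claw":8.5},
    {"tx":0.9,"ty":-4.5,"tz":0,"yaw":-2,"claw":8.5},
    {"tx":0.9,"ty":-4.5,"tz":0,"yaw":-2,"claw":8.5},
    {"tx":0.9,"ty":-4.5,"tz":0,"yaw":-2,"claw":8.5},
    {"tx":0.9,"ty":-4.5,"tz":0,"yaw":-2,"claw":8.5},
    {"tx":0.9,"ty":-4.5,"tz":0,"yaw":-2,"claw":8.5},
    {"tx":0.9,"ty":-4.5,"tz":0,"yaw":-2,"claw":8.5},
    {"tx":0.9,"ty":-4.5,"tz":0,"yaw":-2,"claw":8.5},
    {"tx":0.9,"ty":-4.5,"tz":0,"yaw":-2,"claw":8.5},
    {"tx":0.9,"ty":-4.5,"tz":0,"yaw":-2,"claw":8.5},
    {"tx":0.6,"ty":-2,"tz":0,"yaw":-1.5,"claw":8.5},
    {"tx":0,"ty":0,"tz":0,"yaw":0,"claw":8.5},
    {"tx":0,"ty":0,"tz":0,"yaw":0,"claw":8.5},
  ],
  newtons=50,
)

```text
time_s: 9.75
position: [0.5205, -0.1879, 0.2921]
tool_rot: [[0.941, -0.337, -0.002], [-0.337, -0.941, 0.001], [-0.002, -0.001, -1.0]]
ft_force: [-0.8, 0.5, 0.3]
grip_width: 0.085
gripper_force: 0.0
```

```bash
python3 - <<'E'
from h import *
im,d,m=look('w5'); tops(d,m,(.53,-.185))
E
```

```text
9.75 [ 0.5205 -0.1879  0.2921] yaw -19.7 q6 77.6 w 0.08499622799196473
spl 77 0.5959 -0.2326 [0.007 0.011] 71.4 0.0457
mer 335 0.5906 -0.2039 [0.051 0.01 ] 71.6 0.0895
boo 4966 0.5381 -0.1891 [0.047 0.098] 70.7 0.1337
```

Emit:
servo_tool(
  steps=[
    {"tx":1,"ty":-0.1,"tz":-3,"yaw":0.4,"claw":8.5},
    {"tx":0.75,"ty":0,"tz":-4,"yaw":0,"claw":8.5},
    {"tx":0,"ty":0,"tz":-4,"yaw":0,"claw":8.5},
    {"tx":0,"ty":0,"tz":-3.5,"yaw":0,"claw":8.5},
    {"tx":0,"ty":0,"tz":-2,"yaw":0,"claw":8.5},
    {"tx":0,"ty":0,"tz":-1,"yaw":0,"claw":7.5},
    {"tx":0,"ty":0,"tz":0,"yaw":0,"claw":6.5},
    {"tx":0,"ty":0,"tz":0,"yaw":0,"claw":5.5},
    {"tx":0,"ty":0,"tz":0,"yaw":0,"claw":5},
    {"tx":0,"ty":0,"tz":0,"yaw":0,"claw":4},
    {"tx":0,"ty":0,"tz":0,"yaw":0,"claw":4},
    {"tx":0,"ty":0,"tz":0,"yaw":0,"claw":4},
    {"tx":0,"ty":0,"tz":0,"yaw":0,"claw":4},
  ],
  newtons=60,
)

```text
time_s: 11.1
position: [0.5391, -0.1888, 0.1199]
tool_rot: [[0.944, -0.33, 0.002], [-0.33, -0.944, -0.002], [0.003, 0.001, -1.0]]
ft_force: [-1.4, -0.3, 6.7]
grip_width: 0.0464
gripper_force: 62.6
```

Emit:
servo_tool(
  steps=[
    {"tx":0,"ty":0,"tz":0.5,"yaw":0,"claw":4},
    {"tx":0,"ty":0,"tz":1.5,"yaw":0,"claw":4},
    {"tx":0,"ty":0,"tz":3,"yaw":0,"claw":4},
    {"tx":0,"ty":0,"tz":3,"yaw":0,"claw":4},
    {"tx":0,"ty":1,"tz":3,"yaw":1,"claw":4},
    {"tx":-0.5,"ty":2.5,"tz":3,"yaw":3,"claw":4},
    {"tx":-1,"ty":4,"tz":2,"yaw":3.5,"claw":4},
    {"tx":-1,"ty":4,"tz":1,"yaw":3.5,"claw":4},
    {"tx":-1,"ty":4,"tz":0.5,"yaw":3.5,"claw":4},
    {"tx":-1,"ty":4,"tz":0,"yaw":3.5,"claw":4},
    {"tx":-1,"ty":4,"tz":0,"yaw":3.5,"claw":4},
    {"tx":-1,"ty":4,"tz":0,"yaw":3.5,"claw":4},
    {"tx":-1,"ty":4,"tz":0,"yaw":3.5,"claw":4},
    {"tx":-1,"ty":2.7,"tz":0,"yaw":3,"claw":4},
    {"tx":-0.4,"ty":1.5,"tz":0,"yaw":2,"claw":4},
    {"tx":0,"ty":0,"tz":0,"yaw":0,"claw":4},
    {"tx":0,"ty":0,"tz":0,"yaw":0,"claw":4},
  ],
  newtons=60,
)

```text
time_s: 12.8
position: [0.4494, 0.1685, 0.2934]
tool_rot: [[0.969, 0.246, -0.0], [0.246, -0.969, -0.0], [-0.0, 0.0, -1.0]]
ft_force: [-0.2, 0.2, -2.9]
grip_width: 0.0464
gripper_force: 62.3
```

```bash
cat >> h.py <<'E'
def held(d,m,up,r):
    P=pts(d,m); p=env.observe()['position']; z0=p[2]+up
    R=env.observe()['tool_rot']; L=(P-p)@R
    k=(abs(P[...,2]-z0)<.006)&(abs(L[...,1])<.035)&(abs(L[...,0])<r)
    k=cv2.morphologyEx(k.astype(np.uint8),cv2.MORPH_OPEN,np.ones((7,7)))>0
    f=k&(L[...,0]>.025)   # ahead of the fingers
    print('held: front edge in tool x',np.percentile(L[k][:,0],[.5,99.5]).round(4),'y',np.percentile(L[f][:,1],[1,99]).round(4),'top above tcp',(P[k][:,2]-p[2]).mean().round(4))
E
python3 - <<'E'
from h import *
im,d,m=look('w6'); plates(im,d,m); held(d,m,.0145,.06)
E
```

```text
12.8 [0.4494 0.1685 0.2934] yaw 14.2 q6 82.2 w 0.046445745457997116
plate px (225, 66, 62, 87) 0.4971 0.1799 [0.11  0.078] 14.6
   dark 0.5043 0.1809 [0.048 0.038] 11.3
   dark 0.5476 0.1625 [0.013 0.013] 15.9
   dark 0.533 0.2194 [0.013 0.011] 12.7
plate px (331, 62, 113, 141) 0.5046 -0.0019 [0.094 0.177] 85.2
   dark 0.5026 -0.002 [0.012 0.133] 85.2
   dark 0.5856 0.0258 [0.016 0.014] 87.7
held: front edge in tool x [-0.0304  0.0484] y [-0.0225  0.0227] top above tcp 0.0139
```

View pics/w6.png

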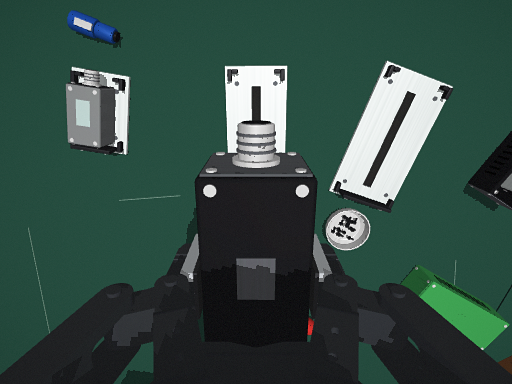

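The booster is held square and centred at (255,260), directly behind its cradle at (256,110). Set it down.

Emit:
servo_tool(
  steps=[
    {"tx":1.5,"ty":0.4,"tz":-1,"yaw":0,"claw":4},
    {"tx":2.4,"ty":0.55,"tz":-2,"yaw":0,"claw":4},
    {"tx":0,"ty":0,"tz":-4,"yaw":0,"claw":4},
    {"tx":0,"ty":0,"tz":-4,"yaw":0,"claw":4},
    {"tx":0,"ty":0,"tz":-4,"yaw":0,"claw":4},
    {"tx":0,"ty":0,"tz":-4,"yaw":0,"claw":4},
    {"tx":0,"ty":0,"tz":-2.5,"yaw":0,"claw":4},
    {"tx":0,"ty":0,"tz":-1.5,"yaw":0,"claw":4},
    {"tx":0,"ty":0,"tz":-1,"yaw":0,"claw":4},
    {"tx":0,"ty":0,"tz":-0.7,"yaw":0,"claw":4},
    {"tx":0,"ty":0,"tz":-0.4,"yaw":0,"claw":4},
    {"tx":0,"ty":0,"tz":-0.3,"yaw":0,"claw":4},
    {"tx":0,"ty":0,"tz":-0.2,"yaw":0,"claw":4},
    {"tx":0,"ty":0,"tz":0,"yaw":0,"claw":4},
    {"tx":0,"ty":0,"tz":0,"yaw":0,"claw":4},
  ],
  newtons=60,
)

```text
time_s: 14.35
position: [0.4887, 0.1782, 0.0376]
tool_rot: [[0.969, 0.246, 0.001], [0.246, -0.969, 0.0], [0.001, 0.0, -1.0]]
ft_force: [0.9, -0.7, -3.7]
grip_width: 0.0463
gripper_force: 62.3
```

Emit:
servo_tool(
  steps=[
    {"tx":0,"ty":0,"tz":-0.15,"yaw":0,"claw":4},
    {"tx":0,"ty":0,"tz":0,"yaw":0,"claw":4.6},
    {"tx":0,"ty":0,"tz":0,"yaw":0,"claw":4.9},
    {"tx":0,"ty":0,"tz":0,"yaw":0,"claw":5.7},
    {"tx":0,"ty":0,"tz":0,"yaw":0,"claw":6.5},
    {"tx":0,"ty":0,"tz":0,"yaw":0,"claw":6.5},
    {"tx":0,"ty":0,"tz":0,"yaw":0,"claw":6.5},
    {"tx":0,"ty":0,"tz":1.5,"yaw":0,"claw":6.5},
    {"tx":0,"ty":0,"tz":4,"yaw":0,"claw":6.5},
    {"tx":0,"ty":0,"tz":4.5,"yaw":0,"claw":6.5},
    {"tx":0,"ty":0,"tz":4.5,"yaw":0,"claw":8.5},
    {"tx":0,"ty":0,"tz":4,"yaw":0,"claw":8.5},
    {"tx":-2,"ty":-0.5,"tz":3.5,"yaw":0,"claw":8.5},
    {"tx":-2,"ty":-0.5,"tz":2.5,"yaw":0,"claw":8.5},
    {"tx":0,"ty":0,"tz":0,"yaw":0,"claw":8.5},
    {"tx":0,"ty":0,"tz":0,"yaw":0,"claw":8.5},
  ],
  newtons=60,
)

```text
time_s: 15.95
position: [0.4485, 0.1681, 0.2808]
tool_rot: [[0.969, 0.246, 0.001], [0.246, -0.969, 0.0], [0.001, 0.0, -1.0]]
ft_force: [0.9, -0.4, -0.6]
grip_width: 0.0851
gripper_force: 0.0
```

```bash
python3 - <<'E'
from h import *
im,d,m=look('w7'); placed(d,m,(.4886,.178),.05); placed(d,m,(.445,.3775),.048)
E
```

```text
15.95 [0.4485 0.1681 0.2808] yaw 14.2 q6 82.1 w 0.08512410545736744
placed [ 0.4882  0.1777  0.0974  0.0468 14.2046] 0.049670592594279535 0.0008574207582076747 3502
placed [0.4436 0.3769 0.0722 0.0415 5.6308] 0.04753934506059473 0.001520384612265929 2356
```

Both are seated. Back for the merger.

Emit:
servo_tool(
  steps=[
    {"tx":0.3,"ty":-1.5,"tz":0,"yaw":-1,"claw":8.5},
    {"tx":0.6,"ty":-3,"tz":0,"yaw":-2.5,"claw":8.5},
    {"tx":0.7,"ty":-4,"tz":0,"yaw":-3.5,"claw":8.5},
    {"tx":0.7,"ty":-4,"tz":0,"yaw":-3.5,"claw":8.5},
    {"tx":0.7,"ty":-4,"tz":0,"yaw":-3.5,"claw":8.5},
    {"tx":0.7,"ty":-4,"tz":0,"yaw":-3.5,"claw":8.5},
    {"tx":0.7,"ty":-4,"tz":0,"yaw":-3.5,"claw":8.5},
    {"tx":0.7,"ty":-4,"tz":0,"yaw":-3.5,"claw":8.5},
    {"tx":0.7,"ty":-4,"tz":0,"yaw":-3.5,"claw":8.5},
    {"tx":0.5,"ty":-2,"tz":0,"yaw":-2.5,"claw":8.5},
    {"tx":0.3,"ty":-1,"tz":0,"yaw":-1,"claw":8.5},
    {"tx":0,"ty":0,"tz":0,"yaw":0,"claw":8.5},
    {"tx":0,"ty":0,"tz":0,"yaw":0,"claw":8.5},
  ],
  newtons=60,
)

```text
time_s: 17.3
position: [0.5146, -0.1856, 0.2806]
tool_rot: [[0.956, -0.295, -0.001], [-0.295, -0.956, 0.001], [-0.001, -0.001, -1.0]]
ft_force: [0.3, -0.1, 0.3]
grip_width: 0.0848
gripper_force: 0.0
```

```bash
python3 - <<'E'
from h import *
im,d,m=look('w8'); tops(d,m,(.53,-.185)); plates(im,d,m)
E
```

```text
17.3 [ 0.5146 -0.1856  0.2806] yaw -17.1 q6 74.9 w 0.08480583504754297
spl 196 0.6003 -0.2198 [0.035 0.012] 72.8 0.0456
mer 5979 0.5365 -0.1865 [0.054 0.123] 72.7 0.0897
plate px (76, 126, 104, 127) 0.5063 -0.0033 [0.093 0.173] 85.2
   dark 0.502 -0.0023 [0.011 0.133] 85.2
   dark 0.5841 0.0276 [0.012 0.014] 83.9
   dark 0.5785 -0.0437 [0.016 0.014] 86.6
plate px (367, 95, 89, 122) 0.4408 -0.3824 [0.146 0.085] 8.1
   dark 0.436 -0.3835 [0.105 0.011] 8.1
   dark 0.4959 -0.3434 [0.015 0.015] 10.4
   dark 0.505 -0.4071 [0.015 0.013] 9.0
```

Emit:
servo_tool(
  steps=[
    {"tx":1.2,"ty":-0.1,"tz":-3,"yaw":-0.2,"claw":8.5},
    {"tx":1,"ty":0,"tz":-4,"yaw":0,"claw":8.5},
    {"tx":0,"ty":0,"tz":-4,"yaw":0,"claw":8.5},
    {"tx":0,"ty":0,"tz":-4,"yaw":0,"claw":8.5},
    {"tx":0,"ty":0,"tz":-3,"yaw":0,"claw":8.5},
    {"tx":0,"ty":0,"tz":-1.8,"yaw":0,"claw":8.5},
    {"tx":0,"ty":0,"tz":-0.9,"yaw":0,"claw":8},
    {"tx":0,"ty":0,"tz":0,"yaw":0,"claw":7},
    {"tx":0,"ty":0,"tz":0,"yaw":0,"claw":6.2},
    {"tx":0,"ty":0,"tz":0,"yaw":0,"claw":5.6},
    {"tx":0,"ty":0,"tz":0,"yaw":0,"claw":4.7},
    {"tx":0,"ty":0,"tz":0,"yaw":0,"claw":4.7},
    {"tx":0,"ty":0,"tz":0,"yaw":0,"claw":4.7},
    {"tx":0,"ty":0,"tz":0,"yaw":0,"claw":4.7},
  ],
  newtons=80,
)

```text
time_s: 18.75
position: [0.5373, -0.1875, 0.0756]
tool_rot: [[0.954, -0.3, 0.003], [-0.3, -0.954, -0.001], [0.003, -0.0, -1.0]]
ft_force: [1.8, 3.8, 6.6]
grip_width: 0.0533
gripper_force: 85.2
```

Emit:
servo_tool(
  steps=[
    {"tx":0,"ty":0,"tz":0.5,"yaw":0,"claw":4.7},
    {"tx":0,"ty":0,"tz":1.5,"yaw":0,"claw":4.7},
    {"tx":0,"ty":0,"tz":3,"yaw":0,"claw":4.7},
    {"tx":0,"ty":0,"tz":3.5,"yaw":0,"claw":4.7},
    {"tx":0,"ty":0,"tz":3.5,"yaw":0,"claw":4.7},
    {"tx":-0.5,"ty":-0.7,"tz":3,"yaw":1,"claw":4.7},
    {"tx":-1.2,"ty":-1.8,"tz":2,"yaw":2,"claw":4.7},
    {"tx":-1.8,"ty":-2.5,"tz":1,"yaw":3.3,"claw":4.7},
    {"tx":-1.8,"ty":-2.5,"tz":0,"yaw":3.3,"claw":4.7},
    {"tx":-1.8,"ty":-2.5,"tz":0,"yaw":3.3,"claw":4.7},
    {"tx":-1.8,"ty":-2.5,"tz":0,"yaw":3.3,"claw":4.7},
    {"tx":-1.8,"ty":-2.5,"tz":0,"yaw":3.3,"claw":4.7},
    {"tx":-1.5,"ty":-2.5,"tz":0,"yaw":3.3,"claw":4.7},
    {"tx":-1.2,"ty":-1.6,"tz":0,"yaw":2,"claw":4.7},
    {"tx":-0.7,"ty":-1,"tz":0,"yaw":0.8,"claw":4.7},
    {"tx":0,"ty":0,"tz":0,"yaw":0,"claw":4.7},
    {"tx":0,"ty":0,"tz":0,"yaw":0,"claw":4.7},
  ],
  newtons=80,
)

```text
time_s: 20.45
position: [0.3955, -0.3884, 0.2538]
tool_rot: [[0.99, 0.141, -0.0], [0.141, -0.99, 0.001], [-0.0, -0.001, -1.0]]
ft_force: [0.3, 1.3, -4.9]
grip_width: 0.0531
gripper_force: 85.2
```

```bash
python3 - <<'E'
from h import *
im,d,m=look('w9'); plates(im,d,m); held(d,m,.0145,.075)
E
```

```text
20.45 [ 0.3955 -0.3884  0.2538] yaw 8.1 q6 25.2 w 0.053137679681821065
plate px (218, 51, 76, 76) 0.4706 -0.3785 [0.083 0.085] 8.1
   dark 0.4599 -0.3804 [0.056 0.01 ] 7.9
   dark 0.497 -0.3411 [0.014 0.013] 8.1
held: front edge in tool x [-0.0299  0.0609] y [-0.0253  0.0267] top above tcp 0.014
```

View pics/w9.png

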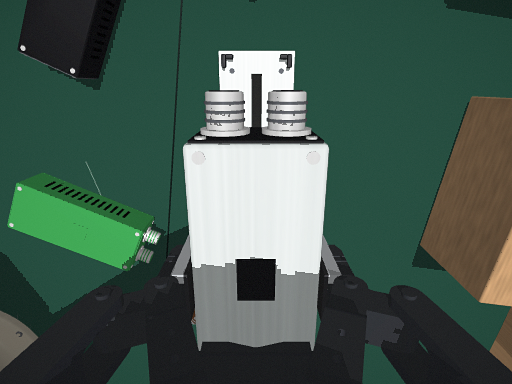

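The merger is held square at (256,240), aligned with its cradle's plate at (256,75). Set it down.

Emit:
servo_tool(
  steps=[
    {"tx":1.6,"ty":0.2,"tz":-0.5,"yaw":0,"claw":4.7},
    {"tx":2.45,"ty":0.3,"tz":-1,"yaw":0,"claw":4.7},
    {"tx":0,"ty":0,"tz":-3,"yaw":0,"claw":4.7},
    {"tx":0,"ty":0,"tz":-4,"yaw":0,"claw":4.7},
    {"tx":0,"ty":0,"tz":-4,"yaw":0,"claw":4.7},
    {"tx":0,"ty":0,"tz":-3.5,"yaw":0,"claw":4.7},
    {"tx":0,"ty":0,"tz":-2,"yaw":0,"claw":4.7},
    {"tx":0,"ty":0,"tz":-1.3,"yaw":0,"claw":4.7},
    {"tx":0,"ty":0,"tz":-1,"yaw":0,"claw":4.7},
    {"tx":0,"ty":0,"tz":-0.6,"yaw":0,"claw":4.7},
    {"tx":0,"ty":0,"tz":-0.4,"yaw":0,"claw":4.7},
    {"tx":0,"ty":0,"tz":-0.3,"yaw":0,"claw":4.7},
    {"tx":0,"ty":0,"tz":-0.2,"yaw":0,"claw":4.7},
    {"tx":0,"ty":0,"tz":0,"yaw":0,"claw":4.7},
    {"tx":0,"ty":0,"tz":0,"yaw":0,"claw":4.7},
  ],
  newtons=80,
)

```text
time_s: 22.0
position: [0.4361, -0.384, 0.0362]
tool_rot: [[0.99, 0.142, 0.0], [0.142, -0.99, -0.0], [0.0, 0.001, -1.0]]
ft_force: [0.1, -0.2, -4.1]
grip_width: 0.0528
gripper_force: 85.0
```

Emit:
servo_tool(
  steps=[
    {"tx":0,"ty":0,"tz":-0.1,"yaw":0,"claw":4.7},
    {"tx":0,"ty":0,"tz":0,"yaw":0,"claw":5.3},
    {"tx":0,"ty":0,"tz":0,"yaw":0,"claw":5.6},
    {"tx":0,"ty":0,"tz":0,"yaw":0,"claw":6.4},
    {"tx":0,"ty":0,"tz":0,"yaw":0,"claw":7.2},
    {"tx":0,"ty":0,"tz":0,"yaw":0,"claw":7.2},
    {"tx":0,"ty":0,"tz":0,"yaw":0,"claw":7.2},
    {"tx":0,"ty":0,"tz":1.5,"yaw":0,"claw":7.2},
    {"tx":0,"ty":0,"tz":4,"yaw":0,"claw":7.2},
    {"tx":0,"ty":0,"tz":4.5,"yaw":0,"claw":7.2},
    {"tx":0,"ty":0,"tz":4.5,"yaw":0,"claw":8.5},
    {"tx":0,"ty":0,"tz":4,"yaw":0,"claw":8.5},
    {"tx":-2,"ty":-0.3,"tz":3,"yaw":0,"claw":8.5},
    {"tx":-2,"ty":-0.3,"tz":2.5,"yaw":0,"claw":8.5},
    {"tx":0,"ty":0,"tz":0,"yaw":0,"claw":8.5},
    {"tx":0,"ty":0,"tz":0,"yaw":0,"claw":8.5},
  ],
  newtons=80,
)

```text
time_s: 23.6
position: [0.3959, -0.3899, 0.2748]
tool_rot: [[0.99, 0.141, 0.0], [0.141, -0.99, -0.0], [0.0, 0.0, -1.0]]
ft_force: [0.5, -1.3, -0.4]
grip_width: 0.0849
gripper_force: 0.0
```

```bash
python3 - <<'E'
from h import *
im,d,m=look('w10'); placed(d,m,(.436,-.3835),.05)
E
```

```text
23.6 [ 0.3959 -0.3899  0.2748] yaw 8.1 q6 25.1 w 0.08489512725723251
placed [ 0.435  -0.3845  0.124   0.0541  8.1126] 0.04970094478793053 0.0008326921662184845 5303
```

The merger is seated within 2 mm. Now the splitter.

Emit:
servo_tool(
  steps=[
    {"tx":0.5,"ty":1,"tz":0,"yaw":-1,"claw":8.5},
    {"tx":1.2,"ty":2,"tz":0,"yaw":-2.5,"claw":8.5},
    {"tx":1.6,"ty":3,"tz":0,"yaw":-3.5,"claw":8.5},
    {"tx":1.6,"ty":3,"tz":0,"yaw":-3.5,"claw":8.5},
    {"tx":1.6,"ty":3,"tz":0,"yaw":-3.5,"claw":8.5},
    {"tx":1.6,"ty":3,"tz":0,"yaw":-3.5,"claw":8.5},
    {"tx":1.6,"ty":3,"tz":0,"yaw":-3.5,"claw":8.5},
    {"tx":1.2,"ty":2,"tz":0,"yaw":-2.7,"claw":8.5},
    {"tx":0.5,"ty":1,"tz":0,"yaw":-1,"claw":8.5},
    {"tx":0,"ty":0,"tz":0,"yaw":0,"claw":8.5},
    {"tx":0,"ty":0,"tz":0,"yaw":0,"claw":8.5},
  ],
  newtons=80,
)

```text
time_s: 24.75
position: [0.5101, -0.1798, 0.2738]
tool_rot: [[0.959, -0.284, -0.002], [-0.284, -0.959, 0.001], [-0.002, -0.0, -1.0]]
ft_force: [0.0, -0.3, -0.1]
grip_width: 0.085
gripper_force: 0.0
```

```bash
python3 - <<'E'
from h import *
im,d,m=look('w11'); tops(d,m,(.53,-.185),.1)
E
```

```text
24.75 [ 0.5101 -0.1798  0.2738] yaw -16.5 q6 74.5 w 0.08498134496019485
spl 7136 0.5374 -0.1872 [0.062 0.152] 73.2 0.0457
```

View pics/w11.png

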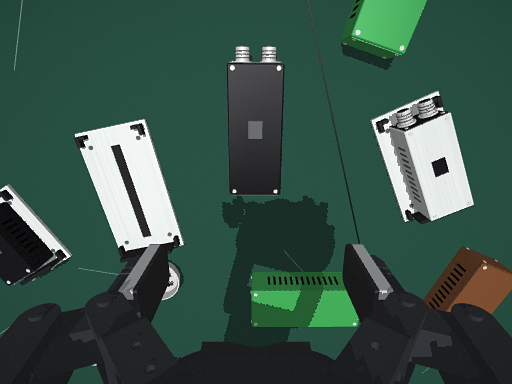

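The splitter stands alone at (255,128), connectors up the image, and the merger is in its cradle at (420,160). Descend and grip.

Emit:
servo_tool(
  steps=[
    {"tx":1.4,"ty":-0.4,"tz":-3,"yaw":-0.3,"claw":8.5},
    {"tx":1.3,"ty":-0.35,"tz":-4,"yaw":0,"claw":8.5},
    {"tx":0,"ty":0,"tz":-4,"yaw":0,"claw":8.5},
    {"tx":0,"ty":0,"tz":-4,"yaw":0,"claw":8.5},
    {"tx":0,"ty":0,"tz":-4,"yaw":0,"claw":8.5},
    {"tx":0,"ty":0,"tz":-3,"yaw":0,"claw":8.5},
    {"tx":0,"ty":0,"tz":-1.7,"yaw":0,"claw":8.5},
    {"tx":0,"ty":0,"tz":-0.8,"yaw":0,"claw":8.5},
    {"tx":0,"ty":0,"tz":0,"yaw":0,"claw":7.5},
    {"tx":0,"ty":0,"tz":0,"yaw":0,"claw":6.8},
    {"tx":0,"ty":0,"tz":0,"yaw":0,"claw":6.3},
    {"tx":0,"ty":0,"tz":0,"yaw":0,"claw":5.5},
    {"tx":0,"ty":0,"tz":0,"yaw":0,"claw":5.5},
    {"tx":0,"ty":0,"tz":0,"yaw":0,"claw":5.5},
    {"tx":0,"ty":0,"tz":0,"yaw":0,"claw":5.5},
  ],
  newtons=90,
)

```text
time_s: 26.3
position: [0.5377, -0.1874, 0.0315]
tool_rot: [[0.957, -0.29, 0.002], [-0.29, -0.957, -0.001], [0.003, 0.0, -1.0]]
ft_force: [-1.0, 2.5, 7.9]
grip_width: 0.0605
gripper_force: 98.5
```

Emit:
servo_tool(
  steps=[
    {"tx":0,"ty":0,"tz":0.5,"yaw":0,"claw":5.5},
    {"tx":0,"ty":0,"tz":1.5,"yaw":0,"claw":5.5},
    {"tx":0,"ty":0,"tz":3,"yaw":0,"claw":5.5},
    {"tx":0,"ty":0,"tz":3.5,"yaw":0,"claw":5.5},
    {"tx":0,"ty":0,"tz":3.5,"yaw":0,"claw":5.5},
    {"tx":-0.3,"ty":0.7,"tz":3,"yaw":0.5,"claw":5.5},
    {"tx":-0.6,"ty":1.8,"tz":2,"yaw":1.2,"claw":5.5},
    {"tx":-0.9,"ty":2.7,"tz":1.5,"yaw":1.8,"claw":5.5},
    {"tx":-1,"ty":2.8,"tz":1,"yaw":1.8,"claw":5.5},
    {"tx":-1,"ty":2.8,"tz":0.5,"yaw":1.8,"claw":5.5},
    {"tx":-1,"ty":2.8,"tz":0,"yaw":1.8,"claw":5.5},
    {"tx":-0.9,"ty":2.6,"tz":0,"yaw":1.6,"claw":5.5},
    {"tx":-0.6,"ty":1.7,"tz":0,"yaw":1,"claw":5.5},
    {"tx":-0.3,"ty":0.8,"tz":0,"yaw":0.5,"claw":5.5},
    {"tx":0,"ty":0,"tz":0,"yaw":0,"claw":5.5},
    {"tx":0,"ty":0,"tz":0,"yaw":0,"claw":5.5},
  ],
  newtons=90,
)

```text
time_s: 27.9
position: [0.4713, -0.001, 0.2298]
tool_rot: [[0.996, -0.085, 0.0], [-0.085, -0.996, -0.0], [0.0, 0.0, -1.0]]
ft_force: [-0.2, -0.7, -6.2]
grip_width: 0.0607
gripper_force: 99.7
```

```bash
python3 - <<'E'
from h import *
im,d,m=look('w12'); plates(im,d,m); held(d,m,.0145,.09)
E
```

```text
27.9 [ 0.4713 -0.001   0.2298] yaw -4.9 q6 80.3 w 0.06069881543332758
plate px (71, 91, 85, 105) 0.4939 0.159 [0.128 0.045] 14.6
   dark 0.445 0.1345 [0.012 0.007] 15.1
   dark 0.4955 0.1596 [0.102 0.02 ] 24.0
   dark 0.5473 0.1653 [0.014 0.015] 15.0
plate px (209, 44, 90, 52) 0.5672 -0.0074 [0.093 0.051] 85.2
   dark 0.5561 -0.0071 [0.011 0.024] 85.4
held: front edge in tool x [-0.0303  0.0757] y [-0.0296  0.0302] top above tcp 0.0142
```

View pics/w12.png

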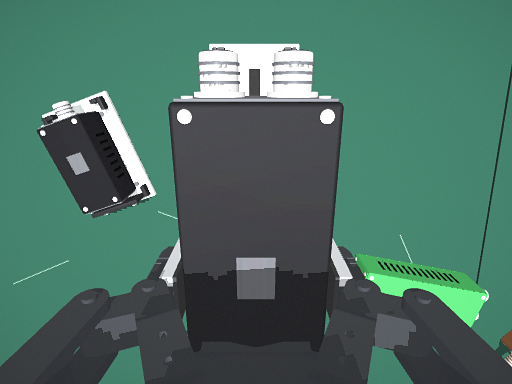

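The splitter is held square at (256,220), aligned with its cradle's plate at (254,60). Set it down.

Emit:
servo_tool(
  steps=[
    {"tx":1.2,"ty":-0.1,"tz":-0.5,"yaw":0,"claw":5.5},
    {"tx":1.85,"ty":-0.05,"tz":-1,"yaw":0,"claw":5.5},
    {"tx":0,"ty":0,"tz":-3,"yaw":0,"claw":5.5},
    {"tx":0,"ty":0,"tz":-4,"yaw":0,"claw":5.5},
    {"tx":0,"ty":0,"tz":-3.5,"yaw":0,"claw":5.5},
    {"tx":0,"ty":0,"tz":-2.2,"yaw":0,"claw":5.5},
    {"tx":0,"ty":0,"tz":-1.3,"yaw":0,"claw":5.5},
    {"tx":0,"ty":0,"tz":-1.1,"yaw":0,"claw":5.5},
    {"tx":0,"ty":0,"tz":-1,"yaw":0,"claw":5.5},
    {"tx":0,"ty":0,"tz":-0.6,"yaw":0,"claw":5.5},
    {"tx":0,"ty":0,"tz":-0.4,"yaw":0,"claw":5.5},
    {"tx":0,"ty":0,"tz":-0.3,"yaw":0,"claw":5.5},
    {"tx":0,"ty":0,"tz":-0.2,"yaw":0,"claw":5.5},
    {"tx":0,"ty":0,"tz":0,"yaw":0,"claw":5.5},
    {"tx":0,"ty":0,"tz":0,"yaw":0,"claw":5.5},
  ],
  newtons=90,
)

```text
time_s: 29.45
position: [0.5017, -0.0019, 0.0391]
tool_rot: [[0.996, -0.085, 0.001], [-0.085, -0.996, -0.0], [0.001, 0.0, -1.0]]
ft_force: [1.1, -0.5, -6.5]
grip_width: 0.0605
gripper_force: 99.4
```

Emit:
servo_tool(
  steps=[
    {"tx":0,"ty":0,"tz":-0.12,"yaw":0,"claw":5.5},
    {"tx":0,"ty":0,"tz":0,"yaw":0,"claw":6},
    {"tx":0,"ty":0,"tz":0,"yaw":0,"claw":6.3},
    {"tx":0,"ty":0,"tz":0,"yaw":0,"claw":7},
    {"tx":0,"ty":0,"tz":0,"yaw":0,"claw":8},
    {"tx":0,"ty":0,"tz":0,"yaw":0,"claw":8},
    {"tx":0,"ty":0,"tz":0,"yaw":0,"claw":8},
    {"tx":0,"ty":0,"tz":1.5,"yaw":0,"claw":8},
    {"tx":0,"ty":0,"tz":4,"yaw":0,"claw":8},
    {"tx":0,"ty":0,"tz":4.5,"yaw":0,"claw":8},
    {"tx":0,"ty":0,"tz":4.5,"yaw":0,"claw":8.5},
    {"tx":0,"ty":0,"tz":4.5,"yaw":0,"claw":8.5},
    {"tx":-2,"ty":0,"tz":4,"yaw":0,"claw":8.5},
    {"tx":-2,"ty":0,"tz":3,"yaw":0,"claw":8.5},
    {"tx":0,"ty":0,"tz":0,"yaw":0,"claw":8.5},
    {"tx":0,"ty":0,"tz":0,"yaw":0,"claw":8.5},
  ],
  newtons=90,
)

```text
time_s: 31.05
position: [0.4614, -0.0018, 0.2978]
tool_rot: [[0.996, -0.085, 0.001], [-0.085, -0.996, -0.0], [0.001, 0.0, -1.0]]
ft_force: [0.0, 0.5, -0.3]
grip_width: 0.0848
gripper_force: 0.0
```

```bash
python3 - <<'E'
from h import *
im,d,m=look('w13'); placed(d,m,(.502,-.002),.052,.095); placed(d,m,(.4886,.178),.05)
im,d,m=cap('scene'); 
placed(d,m,(.445,.3775),.048); placed(d,m,(.436,-.3835),.05,.075)
E
```

```text
31.05 [ 0.4614 -0.0018  0.2978] yaw -4.9 q6 79.9 w 0.08483976289895608
placed [ 5.01200e-01 -2.10000e-03  6.21000e-02  1.51800e-01  8.53051e+01] 0.05171280659865098 0.0008337569047803093 6631
placed [ 0.4879  0.1772  0.099   0.0475 14.0979] 0.049641644218458895 0.00124290795615534 3057
placed [0.4421 0.3783 0.0727 0.04   5.9568] 0.04751209679769712 0.0017511679675112554 425
placed [ 0.427  -0.3829  0.1112  0.0578  8.3368] 0.049159858067417614 0.002030256130953022 268
```

View pics/w13.png

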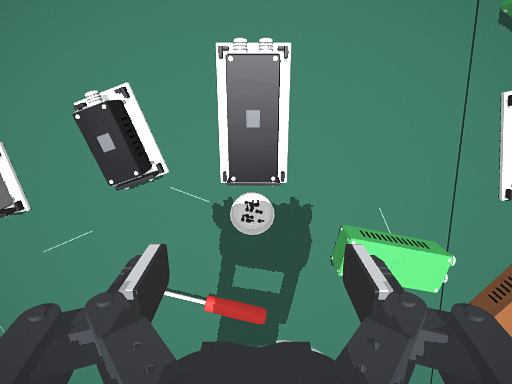

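The splitter sits flat in its cradle at (253,112), and the dish at (252,213) has not moved. All four are seated, so I hand in.

```bash
python3 -c "
from rig import env
print(env.close_job())"
```

```text
the job is handed in; nothing more can be done
None
```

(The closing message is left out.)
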